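# Load a flanged drill bush into the slotted plate of a drilling jig

### The arm

A 7-joint arm with a two-finger parallel gripper is mounted at the origin on the work surface. World frame = base frame: x ahead of the robot, y to its left, z up, the work surface at z = 0. Lengths are in m, angles in rad, forces in N, time in s.
With the tool pointing down it reaches from about 0.4 to 0.925 m from the base axis. Payload 5.6 kg.
Tool frame: the origin (TCP) lies midway between the tips of the shut fingers; the grasp point (between the pads) lies 19 mm behind it (ctrl.grip_depth is the distance from the TCP to the grasp point, in m); z points along the fingers, y is the line along which they close (so a half turn about z gives the same grasp; the last joint's range is limited). The gripper opens to 85 mm and grips with 20 to 120 N. Pads are 22 mm wide; open, the fingers measure 114 mm over their backs; the gripper's body (76 mm by 85 mm) begins 54 mm behind the grasp point. The pads swing forward as they close: fully open they stand 13 mm farther back than shut.
Start: joints at [1.067, 0.468, -0.012, 1.603, 0.006, 1.071, -0.056], TCP at [0.289, -0.582, 0.231] pointing down, gripper open.
Joint ranges: [-2.53, 2.53], [-0.31, 2.02], [-1.57, 1.55], [0.28, 2.44], [-1.29, 4.43], [0.15, 1.84], [-2.92, 2.92]. Speed limits (rad/s): [2.57, 2.57, 3.14, 3.14, 3.14, 3.14, 3.14].

### API

Orientations are given as a unit quaternion [w, x, y, z].
In Python, from rig import ctrl gives the robot as it stands.
- The arm moves only by the tool send_rows, never from a script. Its arguments are lists of equal length, an entry for each row: "turn": the turn, a rotation vector about the tool's x, y, z in degrees, a list of three; "xyz": the shift along the tool's x, y, z in mm, a list of three; "claw": the opening, from 0 (shut) to 1 (fully open). A call has 1 to 8 rows; each row is the pose to reach, as a shift and turn from the pose commanded when the call began, along the tool's axes at that moment; what a row does not reach only later rows make up. A row lasts 1/8 s, in which the tool goes at most 62.5 mm and 10.7 degrees, less where a joint would pass 70% of its speed; a pose out of reach is approached as far as the arm can. A call with a gripper value outside its range is refused whole. The fingers move at their own pace and stop on an object; "grip_force" is the grip in N (left out, the last holds). Time passes only in rows, so rows that repeat a pose let the fingers close. It gives the time, the measured TCP pose, the force, the opening and the grip force at its end, in the units of the state.
- ctrl.observe(): the state, without advancing time (a new reading comes with each control period).
- ctrl.capture(name): name is "side" or "top" or "wrist"; returns (picture, depth): 420x560x3 uint8, red, green, blue; 420x560 float32, m along the optical axis (not along the pixel's ray), 0 where there is no reading.
- ctrl.camera_info(name): a dict with "K" (3x3 intrinsics, pixels), "extrinsics" (4x4, takes a point from world to camera coordinates); the wrist camera has in their place "mount" (4x4, takes a point from camera to tool coordinates, whose origin is the TCP and whose axes are the flange's). Camera axes: x right, y down, z forward; pixel columns grow to the right and rows downward; lengths in m; the calibration is good to about 2 mm. A picture is of the moment at which its call begins: read the wrist's pose just before it. camera_info takes no time and is no camera call.
- ctrl.hand_in(): hands the job in; it is judged then, once.
Trained networks look in the newest picture that a camera, given by its name, has taken for a name from the list of things; names that differ only in an ending like _2 or _b are one class to them, and where a whole thing is asked for, a point or a joint stands for the part that bears it (a point fixed in the world has none). Each returns a list of dicts, best first, with "p" (0 to 1); they miss things now and then, are a little off and sometimes report something else, mostly with a low value. They report only what shows in the picture. A call takes as long as a camera call. They do not tell look-alikes from the thing itself.
- ctrl.boxes_of(camera, name): "location" ([x, y, z] in m, in the coordinates of the camera as it stood for that picture, good to about 4 mm: the middle of the surface that is visible of it).
- ctrl.trace(camera, name): "mask" (420x560 bool, what is visible of it).
- ctrl.tip_of(camera, name): "location" ([x, y, z] in m, in the coordinates of the camera as it stood for that picture, good to about 4 mm: a listed point, or the origin of a listed thing).
The state is a dict: "clock": time; "q": joint angles; "joint_velocities": joint speeds; "joint_torque": joint torques, N m; "tool_pos": TCP position; "tcp_rot": TCP orientation; "ft_force": force on the tool from outside, world axes, zero at the start; "wrist_torque": the same for the moment, N m; "grip_width": opening from 0.0 (shut) to 1.0 (fully open); "finger_force": force on a finger pad.
Only numpy, scipy, OpenCV 4.12 (cv2) and the standard library are available. Lean on these libraries where they do the work, as an engineer would, in place of code of your own. Each camera call takes 0.05 s, during which the arm holds its last target. There are 200 camera calls.

### The job

Take the brass flanged drill bush standing on the bench and slide it, flange underneath, into the open slot of the drilling jig's aluminium plate, past the two spring catches, until it bears fully home against the depth stop. Feel for the stop, whose setting differs every time: ease the bush in gently and do not ram it. Leave it standing in the slot, let go, and do not disturb the other things on the bench.

Things in the scene. Friction and masses are not known exactly. Their poses are not given: they have to be found in the camera images.
- bush: Polished brass drill bush, 0.2 to 0.4 kg, standing upright on the bench on its flange, at one of three spots: a round flange 44 mm in diameter and 8 mm thick at the foot, and a plain round barrel 26 mm in diameter above it up to 90 mm height; a dark bore shows in the top. Origin at the centre of its underside, z up along the barrel.
- jig: Drilling jig fixed to the bench: plywood base board 240 x 100 x 20 mm (x, y, z), red stripes at its front end. Origin on its underside, on the middle line, 110 mm from the front end; x runs along the slot, from the mouth inward; z up. From x = -110 to -30 mm the board is an open apron, 20 mm above the bench, where the flange can be set down; from x = -30 to +105 mm the slotted aluminium plate stands over it.
- slot_mouth (a point): Middle of the slot's open end on the plate's top face, at x = -30 mm, y = 0, 40.5 mm up in the jig's frame (same axes). The plate is 10 mm thick; below it a channel 10.5 mm high and 56 mm wide takes the flange. The slot follows the jig's x axis, is 28.5 mm wide, and flares from 45 mm at the mouth to that width over the first 12 mm.
- stop_zone (a point): Mid point, on the plate's top face, of where the bush's axis can end: a rigid depth stop, a dark steel block on the plate (16 mm wide, 20 mm high) that meets the barrel, is set so that the axis ends from 22 mm short of here to 23 mm beyond, unmeasured; keep the push below 18 N. Behind the block is a black knob, 24 mm high. Two sprung rollers under the plate meet the flange 21 mm before home and take 3 to 8 N to pass.
- home_pin (a joint): Thin red spring pin through the stop block along the slot, 9.5 mm above the plate, pressed in by the barrel as the bush comes home (under 1 N). Value in m: 0 when free, about 0.004 when the barrel bears on the block; below 0.0025 the bush is not home. It tells nothing of where the stop is.
- plain_sleeve: Bystander: plain steel sleeve without a flange, 30 mm in diameter, 80 mm high, upright. Origin at the centre of its underside.
- glue_bottle: Bystander: yellow glue bottle with a red cap, 48 mm in diameter, 120 mm high. Origin at the centre of its underside.
- spray_can: Bystander: spray can with black cap, 56 mm in diameter, 170 mm high. Origin at the centre of its underside.
- pine_block: Bystander: pine offcut with red pencil lines, 120 x 45 x 40 mm. Origin at the centre of its underside.
- tape_roll: Bystander: yellow roll of tape lying flat, 90 mm in diameter, 25 mm high. Origin at the centre of its underside.
- screwdriver: Bystander: screwdriver lying on the bench. Origin under it near the middle, x towards the tip.
- mallet: Bystander: rubber-headed mallet lying on the bench. Origin under it near the middle, x towards the head.
Mind the look-alikes: they are no part of the job. What is shaped like the bush but green, orange or purple is not meant.

How it is judged:
By the outcome, as a careful person would: the job done as asked, in the order asked, and still so for the second after the job is handed in, with the robot touching nothing.
It also fails if it takes over 48 s, if anything falls off the work surface, if the arm or the gripper's body presses on something with over 40 N, if the wrist force passes 120 N, or if a joint passes its speed limit or range.

## Working session

There is one attempt and no reset: what is moved stays moved. The work goes in short steps, Python scripts to look and compute and a tool call to move; the robot and the scene stay as the last step left them, time stands still between calls to the robot, and variables do not carry over. Pictures are saved under pics/ and viewed, at most 10 in all, crops included, and the job is handed in when it is done.

Besides the shell and the picture viewer there is one more tool, called after "Request:" in YAML: its name, and indented under it one key for each argument. send_rows: Moves the arm, as the interface text tells. Its arguments: {"type":"object","properties":{"turn":{"type":"array","items":{"type":"array","items":{"type":"number"}}},"xyz":{"type":"array","items":{"type":"array","items":{"type":"number"}}},"claw":{"type":"array","items":{"type":"number"}},"grip_force":{"type":"number"}},"required":["turn","xyz","claw"]}

```bash
mkdir -p pics; cat > h.py <<'E'
import numpy as np, cv2
from rig import ctrl
from scipy.spatial.transform import Rotation as R
def T(name):
    ci=ctrl.camera_info(name); 
    if 'extrinsics' in ci: return np.array(ci['K']),np.linalg.inv(np.array(ci['extrinsics']))
    s=ctrl.observe(); M=np.eye(4); M[:3,:3]=rot(s); M[:3,3]=s['tool_pos']
    return np.array(ci['K']),M@np.array(ci['mount'])
def rot(s):
    return R.from_quat(np.array(s['tcp_rot'])[[1,2,3,0]]).as_matrix()
def w(M,p): return (M@np.r_[np.array(p),1])[:3]
def cap(n,f):
    K,M=T(n); im,d=ctrl.capture(n); cv2.imwrite('pics/'+f,im[:,:,::-1]); return K,M,im,d
def cloud(K,M,d):
    v,u=np.mgrid[:d.shape[0],:d.shape[1]]
    P=np.stack([(u-K[0,2])/K[0,0]*d,(v-K[1,2])/K[1,1]*d,d],-1)
    W=P@M[:3,:3].T+M[:3,3]; W[d==0]=np.nan; return W
E
python3 - <<'E'
from h import *
np.set_printoptions(precision=4,suppress=True)
s=ctrl.observe(); print(s)
ims=[]
for n in ['top','side']:
    K,M,im,d=cap(n,n+'0.png'); ims.append(im); np.savez(n+'0.npz',K=K,M=M,im=im,d=d)
    print(n,K[0,0],M[:3,3],M[:3,2])
    for t in ['bush','jig','plain_sleeve','glue_bottle','spray_can']:
        for r in ctrl.boxes_of(n,t)[:4]: 
            if r['p']>.2:
                l=np.array(r['location']); px=(K@l)[:2]/l[2]; print(t,round(r['p'],2),w(M,l),px)
    for t in ['slot_mouth','stop_zone','jig','bush']:
        for r in ctrl.tip_of(n,t)[:3]: 
            if r['p']>.2: print('tip',t,round(r['p'],2),w(M,r['location']))
E
```

```text
{'clock': 0.0, 'q': array([ 1.067 ,  0.4684, -0.0116,  1.6037,  0.006 ,  1.0714, -0.0563]), 'joint_velocities': array([-0.    ,  0.001 ,  0.0005,  0.0021, -0.0008,  0.0008,  0.0002]), 'joint_torque': array([  0.0009, -53.2382,   0.0217, -25.1303,   0.0115,   0.0077,
         0.    ]), 'tool_pos': array([ 0.2887, -0.5817,  0.2303]), 'tcp_rot': array([-0.0009,  0.9736,  0.2283, -0.0002]), 'ft_force': array([ 0.4445,  0.8254, -0.3975]), 'wrist_torque': array([-0.0252, -0.0024, -0.019 ]), 'finger_force': 0.0, 'grip_width': 0.9997533249040396}
top 502.52454679432066 [ 0.4003 -0.0313  1.3748] [ 0.1293  0.0137 -0.9915]
bush 0.77 [ 0.3555 -0.2687  0.031 ] [379.3614 289.8753]
bush 0.74 [ 0.5394 -0.3143  0.0369] [393.822  219.8217]
bush 0.72 [ 0.3693 -0.1874  0.0264] [348.0294 285.1151]
bush 0.71 [ 0.526  -0.3856  0.033 ] [420.5445 224.4194]
jig 0.59 [0.5434 0.1348 0.0183] [226.649  222.5307]
plain_sleeve 0.59 [ 0.6064 -0.2676  0.0789] [377.9587 192.8935]
glue_bottle 0.57 [ 0.4871 -0.1729  0.0799] [343.1511 239.3743]
spray_can 0.97 [0.6575 0.3831 0.153 ] [120.1532 173.4166]
tip slot_mouth 0.7 
[... 398 characters left out ...]
1416]
bush 0.68 [ 0.5202 -0.3792  0.0425] [337.2895 150.3845]
bush 0.6 [ 0.4475 -0.299   0.0395] [352.9938 166.3931]
jig 0.65 [0.5366 0.1623 0.0238] [255.9276 258.3871]
plain_sleeve 0.73 [ 0.6134 -0.2512  0.0505] [294.5303 160.4896]
plain_sleeve 0.32 [0.5381 0.1554 0.0175] [256.8962 258.5101]
glue_bottle 0.87 [ 0.4827 -0.1637  0.0589] [327.3279 179.7405]
spray_can 0.7 [0.6446 0.4185 0.1095] [127.6276 296.0879]
tip slot_mouth 0.74 [0.5051 0.13   0.0432]
tip slot_mouth 0.24 [ 0.6635  0.4046 -0.0003]
tip stop_zone 0.83 [0.5725 0.1422 0.0414]
tip jig 0.61 [0.534  0.1377 0.0006]
tip bush 0.85 [ 0.3576 -0.2754  0.0019]
tip bush 0.63 [ 0.5454 -0.3183  0.0009]
tip bush 0.63 [ 0.3433 -0.4391  0.0024]
```

View pics/top0.png

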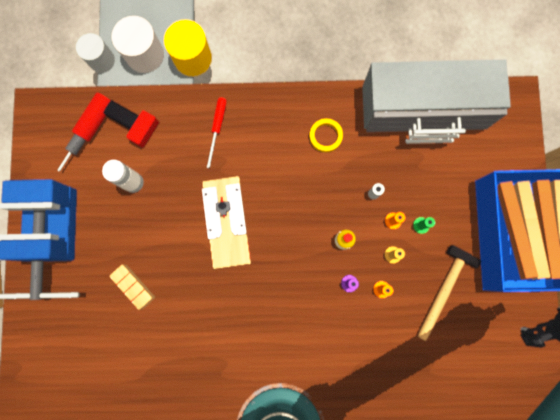

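View pics/side0.png

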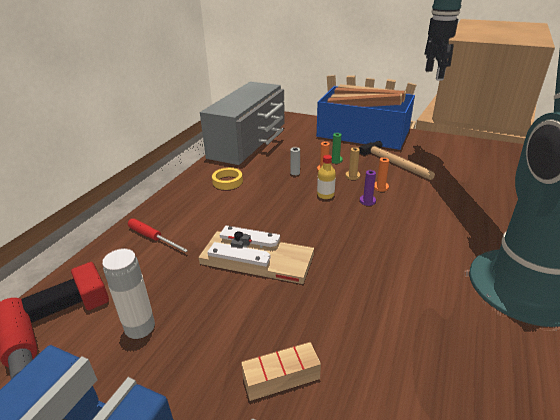

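Top view candidates: orange (395,220), green (424,225), brass (394,255), purple (349,284), orange (383,290), plain steel sleeve (376,191). The brass one at (394,255), about (0.447,-0.311), is the right one. The jig is around (225,222), with its mouth towards the robot.

```bash
python3 - <<'E'
from h import *
np.set_printoptions(precision=4,suppress=True)
crops=[]
for n in ['top','side']:
    z=np.load(n+'0.npz'); K,M,im,d=z['K'],z['M'],z['im'],z['d']; W=cloud(K,M,d)
    c=(np.hypot(W[...,0]-.447,W[...,1]+.311)<.035)&(W[...,2]>.012)
    P=W[c]; print(n,'bush n',len(P),P.min(0),P.max(0),'colour',im[c].mean(0))
    t=P[P[:,2]>.08]; print(' top',len(t),t.mean(0), (t.min(0)+t.max(0))/2)
    for rr in (.0,):
        from scipy.optimize import least_squares
        b=P[(P[:,2]>.02)&(P[:,2]<.085)]
        if len(b)>20: print(' cyl',least_squares(lambda q:np.hypot(b[:,0]-q[0],b[:,1]-q[1])-.013,[.447,-.311],loss='soft_l1',f_scale=.002).x)
    j=(abs(W[...,0]-.54)<.17)&(abs(W[...,1]-.138)<.12)
    for lo,hi,nm in ((.012,.028,'board'),(.034,.046,'plate'),(.052,.08,'block/knob')):
        Q=W[j&(W[...,2]>lo)&(W[...,2]<hi)]; 
        r=cv2.minAreaRect((Q[:,:2]*1000).astype(np.float32)); print(nm,len(Q),r,np.median(Q[:,2]),Q.mean(0))
    l=cv2.minAreaRect((W[j&(W[...,2]>.012)][:,:2]*1000).astype(np.float32)); print('all',l)
    a=(330,205) if n=='top' else (300,120)
    crops.append(cv2.resize(im[a[1]:a[1]+100,a[0]:a[0]+100],(400,400),interpolation=cv2.INTER_CUBIC))
cv2.imwrite('pics/crop1.png',np.hstack(crops)[:,:,::-1])
E
```

```text
top bush n 139 [ 0.4348 -0.3252  0.0129] [ 0.4595 -0.2993  0.0932] colour [214.6475 176.6547  60.9784]
 top 88 [ 0.4476 -0.3123  0.0875] [ 0.4479 -0.3123  0.0866]
 cyl [ 0.4474 -0.3131]
board 1782 ((567.2291259765625, 139.060791015625), (285.2294006347656, 102.05243682861328), 6.509023189544678) 0.018461844214781364 [0.5171 0.1336 0.0185]
plate 1237 ((572.2771606445312, 140.94317626953125), (135.43617248535156, 100.09275817871094), 7.111172676086426) 0.03904490334281463 [0.5721 0.1409 0.0391]
block/knob 112 ((582.6742553710938, 141.14125061035156), (42.29129409790039, 41.201866149902344), 44.080238342285156) 0.05871214961122151 [0.5805 0.1418 0.0587]
all ((567.3214111328125, 139.61468505859375), (285.1935729980469, 102.08702850341797), 6.765008449554443)
side bush n 235 [ 0.4364 -0.3219  0.0124] [ 0.462  -0.2927  0.0915] colour [130.7021 101.2043  62.4043]
 top 52 [ 0.4481 -0.3064  0.0872] [ 0.4496 -0.309   0.0859]
 cyl [ 0.4498 -0.3116]
board 2025 ((569.9034423828125, 142.97866821289062), (287.30279541015625, 104.65338897705078), 7.233193874359131) 0.02005119800365185 [0.5136 0.1467 0.0198]
plate 1353 ((574.3320922851562, 143.30014038085938), (136.63983154296875, 104.39769744873047), 7.165478229522705) 0.04056579855275955 [0.5696 0.1511 0.0403]
block/knob 157 ((582.8843383789062, 148.4129638671875), (48.50141525268555, 33.27836990356445), 31.973590850830078) 0.05939541784129021 [0.5799 0.1479 0.0587]
all ((569.9082641601562, 142.94070434570312), (287.30279541015625, 104.72994995117188), 7.233193874359131)
```

View pics/crop1.png

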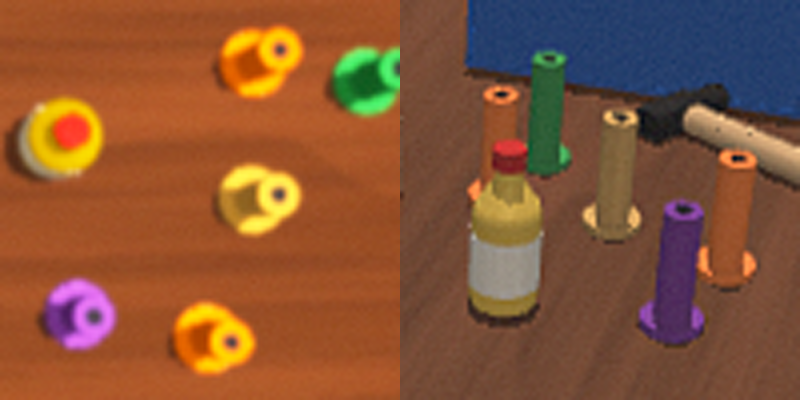

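The crop confirms it: the brass bush is the middle one (crop 265,195 in the top view; 615,170 in the side view). The green, orange and purple ones are look-alikes. I'll move above it with the tool yaw set to the jig's 7°.

```bash
cat >> h.py <<'E'
def delta(p,yaw=None):
    s=ctrl.observe(); A=rot(s); print('shift mm',np.round(A.T@(np.array(p)-s['tool_pos'])*1000,1))
    if yaw is not None:
        y=np.radians(yaw); B=np.array([[np.cos(y),np.sin(y),0],[np.sin(y),-np.cos(y),0],[0,0,-1]])
        print('turn',np.round(np.degrees(R.from_matrix(A.T@B).as_rotvec()),2))
E
python3 - <<'E'
from h import *
delta([.448,-.312,.22],7.1)
print(ctrl.camera_info('wrist'))
E
```

```text
shift mm [ 262.6 -171.4   11.3]
turn [ 0.   0.  19.3]
{'K': array([[340.40714087,   0.        , 280.29387939],
       [  0.        , 340.40714087, 206.96886186],
       [  0.        ,   0.        ,   1.        ]]), 'mount': array([[-2.64206933e-04, -9.57619620e-01, -2.88035750e-01,
         7.39573854e-02],
       [ 9.99999962e-01, -2.76299866e-04,  1.33056156e-06,
         6.89540996e-05],
       [-8.08584110e-05, -2.88035739e-01,  9.57619656e-01,
        -1.43272093e-01],
       [ 0.00000000e+00,  0.00000000e+00,  0.00000000e+00,
         1.00000000e+00]])}
```

Request:
send_rows:
  turn:
    - [0,0,5]
    - [0,0,10]
    - [0,0,15]
    - [0,0,19.3]
    - [0,0,19.3]
    - [0,0,19.3]
    - [0,0,19.3]
    - [0,0,19.3]
  xyz:
    - [40,-26,2]
    - [88,-58,4]
    - [136,-90,6]
    - [184,-120,8]
    - [230,-150,10]
    - [262.6,-171.4,11]
    - [262.6,-171.4,11]
    - [262.6,-171.4,11]
  claw: [1,1,1,1,1,1,1,1]

```text
clock: 2.0
tool_pos: [0.4477, -0.3127, 0.2204]
tcp_rot: [0.0, 0.998, 0.062, -0.0]
ft_force: [-0.7, -0.2, 0.7]
grip_width: 1.002
finger_force: 0.0
```

```bash
python3 - <<'E'
from h import *
np.set_printoptions(precision=4,suppress=True)
from scipy.optimize import least_squares
K,M,im,d=cap('wrist','w1.png'); W=cloud(K,M,d)
c=(np.hypot(W[...,0]-.447,W[...,1]+.311)<.035)&(W[...,2]>.012)
P=W[c]; print(len(P),im[c].mean(0),P.min(0),P.max(0)); t=P[P[:,2]>.08]; print((t.min(0)+t.max(0))/2,t.mean(0))
b=P[(P[:,2]>.02)&(P[:,2]<.085)]
if len(b)>20: print(' cyl',least_squares(lambda q:np.hypot(b[:,0]-q[0],b[:,1]-q[1])-.013,[.447,-.311],loss='soft_l1',f_scale=.002).x)
f=P[P[:,2]<.012+.003]; print(ctrl.observe()['tool_pos'])
delta([.448,-.312,.036],7.1)
E
```

```text
15580 [53.7823 50.6263 48.2194] [ 0.4378 -0.3391  0.0121] [ 0.4713 -0.2777  0.3177]
[ 0.4546 -0.3084  0.1991] [ 0.4616 -0.3088  0.2945]
 cyl [ 0.4498 -0.3127]
[ 0.4473 -0.3132  0.2204]
shift mm [  0.9  -1.3 184.4]
turn [ 0.04  0.02 -0.11]
```

View pics/w1.png

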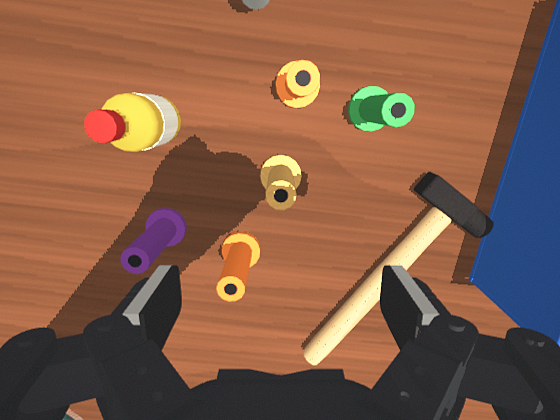

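The brass bush sits centred between the fingers at pixel (281,195), clear of its neighbours. Next I descend and grip.

Request:
send_rows:
  turn:
    - [0,0,0]
    - [0,0,0]
    - [0,0,0]
    - [0,0,0]
    - [0,0,0]
    - [0,0,0]
    - [0,0,0]
    - [0,0,0]
  xyz:
    - [1.5,-0.5,40]
    - [1.5,-0.5,85]
    - [1.5,-0.5,130]
    - [1.5,-0.5,165]
    - [1.5,-0.5,182]
    - [1.5,-0.5,182]
    - [1.5,-0.5,182]
    - [1.5,-0.5,182]
  claw: [1,1,1,1,1,1,0,0]
  grip_force: 40

```text
clock: 3.05
tool_pos: [0.4503, -0.312, 0.0397]
tcp_rot: [0.001, 0.998, 0.062, 0.001]
ft_force: [0.5, 0.3, 0.1]
grip_width: 0.602
finger_force: 0.0
```

Request:
send_rows:
  turn:
    - [0,0,0]
    - [0,0,0]
    - [0,0,0]
    - [0,0,0]
    - [0,0,0]
    - [0,0,0]
    - [0,0,0]
    - [0,0,0]
  xyz:
    - [0,0,0]
    - [0,0,0]
    - [0,0,0]
    - [0,0,0]
    - [0,0,-30]
    - [0,0,-80]
    - [0,0,-120]
    - [0,0,-120]
  claw: [0,0,0,0,0,0,0,0]

```text
clock: 4.05
tool_pos: [0.4511, -0.3123, 0.1612]
tcp_rot: [0.002, 0.998, 0.062, 0.002]
ft_force: [-0.2, -0.3, -2.4]
grip_width: 0.294
finger_force: 40.0
```

```bash
python3 - <<'E'
from h import *
np.set_printoptions(precision=4,suppress=True)
s=ctrl.observe();print(s['clock'],s['tool_pos'],s['grip_width'],s['finger_force'],s['ft_force'])
K,M,im,d=cap('wrist','w2.png'); W=cloud(K,M,d); A=rot(s); L=(W-s['tool_pos'])@A
hsv=cv2.cvtColor(im,cv2.COLOR_RGB2HSV)
c=(np.abs(L[...,1])<.03)&(np.abs(L[...,0])<.03)&(L[...,2]>-.06)&(L[...,2]<.06)&(hsv[...,1]>70)
P=L[c]; print(len(P),P.min(0),P.max(0))
for lo in np.arange(-.06,.06,.01):
    q=P[(P[:,2]>lo)&(P[:,2]<=lo+.01)]
    if len(q): print(round(lo,3),len(q),q[:,0].max(),np.percentile(q[:,1],[2,98]))
delta([.45,.126,.17],7.1)
E
```

```text
4.05 [ 0.4511 -0.3123  0.1612] 0.2941288641565148 39.9892920255661 [-0.1618 -0.2768 -2.3872]
10588 [-0.0116 -0.0298 -0.0534] [0.0222 0.0298 0.0396]
-0.06 3309 0.0133991726976195 [-0.0118  0.0114]
-0.05 1275 0.013851552111164097 [-0.0248  0.0144]
-0.04 967 0.013482630582828366 [-0.0127  0.0125]
-0.03 755 0.013647187467045824 [-0.0127  0.0125]
-0.02 638 0.013403124423167248 [-0.0256  0.0142]
-0.01 575 0.013136510101477324 [-0.0231  0.0225]
0.0 402 0.013222741992180488 [-0.0122  0.0119]
0.01 334 0.013144409360946166 [-0.0121  0.012 ]
0.02 568 0.021909506401975712 [-0.0196  0.0194]
0.03 1765 0.02223661599979066 [-0.0201  0.0202]
shift mm [  54.3 -434.1  -11.4]
turn [ 0.08 -0.09 -0.  ]
```

View pics/w2.png

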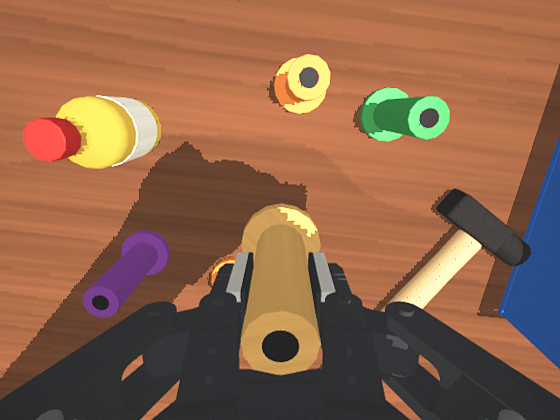

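The bush is held upright and centred between the pads, barrel top at pixel (281,345). I raise it above the 120 mm bottle and carry it over the apron.

Request:
send_rows:
  turn:
    - [0,0,0]
    - [0,0,0]
    - [0,0,0]
    - [0,0,0]
    - [0,0,0]
    - [0,0,0]
    - [0,0,0]
    - [0,0,0]
  xyz:
    - [0,0,-35]
    - [4,-25,-50]
    - [12,-80,-50]
    - [20,-135,-50]
    - [28,-190,-50]
    - [36,-245,-50]
    - [44,-300,-50]
    - [52,-350,-50]
  claw: [0,0,0,0,0,0,0,0]

```text
clock: 5.1
tool_pos: [0.4562, 0.0443, 0.2064]
tcp_rot: [-0.0, 0.998, 0.062, -0.002]
ft_force: [2.1, -0.1, -2.4]
grip_width: 0.292
finger_force: 40.0
```

Request:
send_rows:
  turn:
    - [0,0,0]
    - [0,0,0]
    - [0,0,0]
    - [0,0,0]
    - [0,0,0]
  xyz:
    - [6,-40,0]
    - [12,-84,3]
    - [12,-84,6]
    - [12,-84,6]
    - [12,-84,6]
  claw: [0,0,0,0,0]

```text
clock: 5.72
tool_pos: [0.459, 0.1259, 0.2015]
tcp_rot: [0.0, 0.998, 0.061, -0.001]
ft_force: [-0.4, 0.6, -2.1]
grip_width: 0.291
finger_force: 40.1
```

```bash
python3 - <<'E'
from h import *
np.set_printoptions(precision=4,suppress=True)
s=ctrl.observe();print(s['clock'],s['tool_pos'],s['grip_width'],s['finger_force'],s['ft_force'])
K,M,im,d=cap('wrist','w3.png'); W=cloud(K,M,d); np.savez('w3.npz',W=W,im=im)
y=np.radians(7.1); e=np.array([np.cos(y),np.sin(y)]); f=np.array([-e[1],e[0]]); o=np.array([.535,.1365])
X=(W[...,:2]-o)@e; Y=(W[...,:2]-o)@f; Z=W[...,2]
pl=(Z>.034)&(Z<.046)&(abs(Y)<.07)&(X>-.05)&(X<.12)
print('plate z',np.median(Z[pl]),'board z',np.median(Z[(abs(Y)<.04)&(X>-.06)&(X<-.04)&(Z<.03)]))
# slot edges and outer edges by slices
for x in np.arange(-.034,.1,.008):
    q=np.sort(Y[pl&(abs(X-x)<.002)])
    if len(q)<20: continue
    g=np.diff(q); k=np.argmax(g); print(round(x,3),len(q),'outer',q[[2,-3]],'slot',q[k],q[k+1],'mid',(q[k]+q[k+1])/2)
fr=[np.nanpercentile(X[pl&(abs(Y-yy)<.004)],1) for yy in (-.04,-.035,-.03,.03,.035,.04)]; print('front edge',fr)
b=(Z>.05)&(Z<.068)&(abs(Y)<.03)&(X>.0)&(X<.12); print('block',b.sum(),np.nanpercentile(X[b],[1,99]),np.percentile(Y[b],[1,99]))
for x in np.arange(0,.1,.006):
    q=b&(abs(X-x)<.003)
    if q.sum()>5: print(round(x,3),np.median(Z[q]),np.percentile(Y[q],[3,97]))
for t in ['slot_mouth','stop_zone','jig']:
    for r in ctrl.tip_of('wrist',t)[:2]: print(t,round(r['p'],2),w(M,r['location']))
E
```

```text
5.725 [0.459  0.1259 0.2015] 0.2914112190777554 40.102890729904175 [-0.4356  0.5511 -2.0667]
plate z 0.04108057559533118 board z 0.020551608168588975
-0.026 231 outer [-0.0497  0.0497] slot -0.020891806707707645 0.020279282781865308 mid -0.00030626196292116853
-0.018 351 outer [-0.0496  0.0494] slot -0.015746782782042876 0.015462112439302785 mid -0.00014233517137004527
-0.01 417 outer [-0.0501  0.0497] slot -0.014721026405718688 0.014428866329559767 mid -0.0001460800380794604
-0.002 397 outer [-0.0497  0.0494] slot -0.014650400683245593 0.014265069426897719 mid -0.0001926656281739372
0.006 424 outer [-0.0502  0.0496] slot -0.014573615068041949 0.014184144776825478 mid -0.00019473514560823524
0.014 447 outer [-0.0498  0.0494] slot -0.014480047845437988 0.013968080034689582 mid -0.0002559839053742031
0.022 439 outer [-0.0502  0.0496] slot -0.014424072990211489 0.013978943503172008 mid -0.00022256474351974032
0.03 440 outer [-0.0499  0.0493] slot -0.014429176294065116 0.013998662206411223 mid -0.00021525704382694636
0.038 463 outer [-0.0496  0.0498] slot -0.009985317579932028 0.00863563
[... 646 characters left out ...]
06178918264), np.float64(-0.025135304309944814), np.float64(-0.024967077146861787), np.float64(-0.025883046150634477), np.float64(-0.025841089330472394)]
block 2344 [0.0264 0.0712] [-0.0197  0.0191]
0.024 0.05317929191626611 [-0.0027  0.0021]
0.03 0.060447328082147256 [-0.008   0.0074]
0.036 0.06043565602884582 [-0.0148  0.0094]
0.042 0.05336905035146575 [-0.0191  0.0185]
0.048 0.05366849896348508 [-0.019   0.0182]
0.054 0.06327154364621274 [-0.019   0.0182]
0.06 0.05303820089326536 [-0.0189  0.0188]
0.066 0.0527071911582882 [-0.0182  0.018 ]
0.072 0.05309937708544604 [-0.0027  0.0026]
slot_mouth 0.97 [0.5105 0.1368 0.0464]
stop_zone 0.93 [0.5704 0.1357 0.0431]
jig 0.8 [0.5366 0.1344 0.0031]
```

View pics/w3.png

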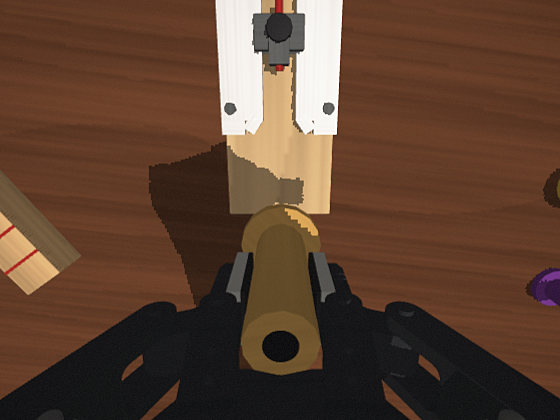

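The jig lies straight ahead: mouth at about (280,130), stop nose and red pin at (280,68), knob at (279,25). The slot centre line agrees with my frame to 0.2 mm, and home should be near X≈14 mm. Next I lower onto the apron at X=-70.

```bash
python3 - <<'E'
from h import *
delta([.4655,.1276,.061],7.1)
E
```

```text
shift mm [  6.1  -0.3 141.3]
turn [ 0.01 -0.01 -0.08]
```

Request:
send_rows:
  turn:
    - [0,0,0]
    - [0,0,0]
    - [0,0,0]
    - [0,0,0]
    - [0,0,0]
    - [0,0,0]
    - [0,0,0]
    - [0,0,0]
  xyz:
    - [6,-1,35]
    - [6,-1,75]
    - [6,-1,110]
    - [6,-1,130]
    - [6,-1,137]
    - [6,-1,139]
    - [6,-1,139]
    - [6,-1,139]
  claw: [0,0,0,0,0,0,0,0]

```text
clock: 6.92
tool_pos: [0.4658, 0.1292, 0.0641]
tcp_rot: [-0.0, 0.998, 0.062, 0.001]
ft_force: [-0.0, 0.6, -1.7]
grip_width: 0.296
finger_force: 40.1
```

```bash
cat > chk.py <<'E'
from h import *
import sys
np.set_printoptions(precision=4,suppress=True)
s=ctrl.observe();print(s['clock'],s['tool_pos'],s['grip_width'],s['finger_force'],s['ft_force'])
K,M,im,d=cap('wrist',sys.argv[1]); W=cloud(K,M,d)
y=np.radians(7.1); e=np.array([np.cos(y),np.sin(y)]); f=np.array([-e[1],e[0]]); o=np.array([.535,.1365])
X=(W[...,:2]-o)@e; Y=(W[...,:2]-o)@f; Z=W[...,2]
t=s['tool_pos'][:2]-o; tx,ty=t@e,t@f; print('TCP X,Y',tx,ty)
pl=(Z>.036)&(Z<.046)&(abs(Y)<.07)&(X>tx+.025)&(X<.12)
for x in np.arange(-.034,.05,.008):
    q=np.sort(Y[pl&(abs(X-x)<.002)])
    if len(q)<20: continue
    g=np.diff(q); k=np.argmax(g); print(round(x,3),'slot',q[k],q[k+1],'mid',(q[k]+q[k+1])/2)
u=(abs(X-tx)<.03)&(abs(Y-ty)<.03)
hsv=cv2.cvtColor(im,cv2.COLOR_RGB2HSV)
br=u&(hsv[...,1]>70)
for z in (.03,.05,.06,.09,.1):
    q=br&(abs(Z-z)<.005)&(X>tx)
    if q.sum()>20: print('brass z',z,q.sum(),'front X',np.percentile(X[q],98),'Y',np.percentile(Y[q],[2,98]),np.percentile(Y[q],[2,98]).mean())
n=(Z>.056)&(Z<.064)&(abs(Y)<.012)&(X>tx+.014)&(X<.06)&(hsv[...,1]<70)
if n.sum()>20: print('nose X',np.percentile(X[n],[2,98]),'Y',np.percentile(Y[n],[2,98]))
print('board z',np.median(Z[(abs(Y)<.045)&(abs(Y)>.028)&(X<-.034)&(X>tx)&(Z<.03)]))
E
python3 chk.py w4.png; python3 -c "
from h import *
delta([.4655,.1276,.061],7.1)"
```

```text
6.925 [0.4658 0.1292 0.0641] 0.2959429965746386 40.103445053100586 [-0.0002  0.6116 -1.7106]
TCP X,Y -0.06958881587903007 0.0012875308718445456
-0.026 slot -0.02061494432495185 0.020428506500078287 mid -9.321891243678146e-05
-0.018 slot -0.01498833916300853 0.014635555233734578 mid -0.0001763919646369759
-0.01 slot -0.014251328099152064 0.014102670089895165 mid -7.432900462844925e-05
-0.002 slot -0.014345910569066362 0.014065094138333734 mid -0.00014040821536631404
0.006 slot -0.014273069254607444 0.014115857295356023 mid -7.860597962571023e-05
0.014 slot -0.01426753489279622 0.014036109046186736 mid -0.00011571292330474214
0.022 slot -0.014274462736753169 0.014070648625300244 mid -0.00010190705572646255
0.03 slot -0.014294248111288913 0.014077850905673516 mid -0.00010819860280769818
0.038 slot -0.009204433315487353 0.008803387008803924 mid -0.00020052315334171452
0.046 slot -0.021623007571583402 0.021370178374231674 mid -0.00012641459867586413
brass z 0.03 1827 front X -0.04798930120830627 Y [-0.0187  0.0209] 0.0011400417846827125
brass z 0.05 352 front X -0.05658262314267495 Y [-0.0109  0.0131] 0.00111446373059925
brass z 0.06 403 front X -0.05661480617433104 Y [-0.0105  0.0134] 0.0014265302820906205
brass z 0.09 810 front X -0.056619159909344456 Y [-0.024  0.014] -0.005014466545107485
brass z 0.1 992 front X -0.05662349499677835 Y [-0.0112  0.0141] 0.0014508474475612015
nose X [0.0277 0.0424] Y [-0.0077  0.0076]
board z 0.020634594002173365
shift mm [-0.4  1.5  3. ]
turn [-0.01 -0.08 -0.01]
```

View pics/w4.png

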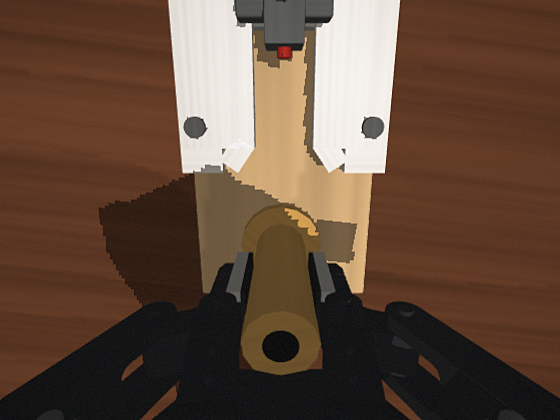

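The bush is 1.4 mm to one side of the slot's middle line (barrel centred at 281 px, nose pin at 284 px). I correct that, lower 3 mm and enter the mouth.

Request:
send_rows:
  turn:
    - [0,0,0]
    - [0,0,0]
    - [0,0,0]
    - [0,0,0]
    - [0,0,0]
    - [0,0,0]
    - [0,0,0]
    - [0,0,0]
  xyz:
    - [0,1.4,1.5]
    - [0,1.4,3]
    - [0,1.4,3]
    - [6,1.4,3]
    - [12,1.4,3]
    - [18,1.4,3]
    - [24,1.4,3]
    - [24,1.4,3]
  claw: [0,0,0,0,0,0,0,0]

```text
clock: 7.98
tool_pos: [0.4897, 0.1307, 0.0602]
tcp_rot: [-0.0, 0.998, 0.062, 0.0]
ft_force: [-0.4, 0.6, -1.5]
grip_width: 0.292
finger_force: 40.1
```

```bash
python3 chk.py w5.png
```

```text
7.975 [0.4897 0.1307 0.0602] 0.2919954546128955 40.103724002838135 [-0.4298  0.6316 -1.5195]
TCP X,Y -0.045677867133058714 -0.00015492210411509073
-0.018 slot -0.015218501669285551 0.014559040849095508 mid -0.0003297304100950216
-0.01 slot -0.014295094891375915 0.014032348987192618 mid -0.00013137295209164884
-0.002 slot -0.014325897456419757 0.014086976908716188 mid -0.00011946027385178418
0.006 slot -0.014239107296748543 0.014082962759158185 mid -7.807226879517903e-05
0.014 slot -0.014320902670171469 0.014113446950236029 mid -0.00010372785996771994
0.022 slot -0.014290602176207189 0.013957696342590246 mid -0.00016645291680847125
0.03 slot -0.014301815110125727 0.014022992076465395 mid -0.0001394115168301662
0.038 slot -0.009089536840734675 0.008945518780207915 mid -7.200903026337996e-05
0.046 slot -0.02140368435382552 0.021117939561392192 mid -0.00014287239621666413
brass z 0.03 1845 front X -0.024364150458090445 Y [-0.0201  0.0194] -0.00031849785530635097
brass z 0.05 362 front X -0.0327018710298434 Y [-0.0122  0.0116] -0.0002565515006626414
brass z 0.06 461 front X -0.03266312660522035 Y [-0.0126  0.0124] -9.525430283948474e-05
brass z 0.09 867 front X -0.032600141477080916 Y [-0.0251  0.0125] -0.006323138445791115
brass z 0.1 1099 front X -0.032509047008454674 Y [-0.0244  0.0133] -0.005564298958361823
nose X [0.0281 0.0584] Y [-0.0079  0.0078]
board z 0.020678328951784022
```

Request:
send_rows:
  turn:
    - [0,0,0]
    - [0,0,0]
    - [0,0,0]
    - [0,0,0]
    - [0,0,0]
    - [0,0,0]
    - [0,0,0]
    - [0,0,0]
  xyz:
    - [4,0,-0.5]
    - [9,0,-0.5]
    - [14,0,-0.5]
    - [19,0,-0.5]
    - [24,0,-0.5]
    - [29,0,-0.5]
    - [31,0,-0.5]
    - [31,0,-0.5]
  claw: [0,0,0,0,0,0,0,0]

```text
clock: 9.02
tool_pos: [0.5199, 0.1345, 0.0607]
tcp_rot: [0.0, 0.998, 0.062, -0.0]
ft_force: [-0.9, 0.3, -1.5]
grip_width: 0.294
finger_force: 40.1
```

Request:
send_rows:
  turn:
    - [0,0,0]
    - [0,0,0]
    - [0,0,0]
    - [0,0,0]
    - [0,0,0]
    - [0,0,0]
  xyz:
    - [1,0,0]
    - [2,0,0]
    - [3,0,0]
    - [4,0,0]
    - [5,0,0]
    - [6,0,0]
  claw: [0,0,0,0,0,0]

```text
clock: 9.78
tool_pos: [0.5259, 0.1352, 0.0608]
tcp_rot: [0.0, 0.998, 0.062, 0.0]
ft_force: [0.6, 0.6, -1.6]
grip_width: 0.293
finger_force: 40.1
```

```bash
python3 chk.py w6.png | grep -v slot
```

```text
9.775 [0.5259 0.1352 0.0608] 0.2926481091385407 40.10433733463287 [ 0.6131  0.5762 -1.5781]
TCP X,Y -0.009158540472031105 -0.00013915763473844843
brass z 0.03 1298 front X 0.012382639203912664 Y [-0.014   0.0138] -9.620661363318132e-05
brass z 0.05 362 front X 0.0038043186541942575 Y [-0.0123  0.0118] -0.00021494995346451207
brass z 0.06 440 front X 0.0037931986388115946 Y [-0.012   0.0121] 5.393656112736168e-05
brass z 0.09 842 front X 0.0038724689516400172 Y [-0.0132  0.0125] -0.0003439084180020622
brass z 0.1 1092 front X 0.0039394600122913724 Y [-0.0249  0.0134] -0.0057086289483845015
nose X [0.0282 0.0577] Y [-0.0079  0.0078]
board z nan
  return _methods._mean(a, axis=axis, dtype=dtype,
  ret = ret.dtype.type(ret / rcount)
```

Request:
send_rows:
  turn:
    - [0,0,0]
    - [0,0,0]
    - [0,0,0]
    - [0,0,0]
    - [0,0,0]
    - [0,0,0]
  xyz:
    - [1,0,0]
    - [2,0,0]
    - [3,0,0]
    - [4,0,0]
    - [5,0,0]
    - [6,0,0]
  claw: [0,0,0,0,0,0]

```text
clock: 10.58
tool_pos: [0.5312, 0.1358, 0.0605]
tcp_rot: [0.0, 0.998, 0.062, -0.001]
ft_force: [-3.0, -1.0, -2.9]
grip_width: 0.294
finger_force: 40.1
```

Request:
send_rows:
  turn:
    - [0,0,0]
    - [0,0,0]
    - [0,0,0]
    - [0,0,0]
  xyz:
    - [1,0,0]
    - [2,0,0]
    - [3,0,0]
    - [4,0,0]
  claw: [0,0,0,0]

```text
clock: 11.08
tool_pos: [0.5357, 0.1364, 0.0607]
tcp_rot: [0.0, 0.998, 0.062, -0.0]
ft_force: [-2.8, -0.1, -1.9]
grip_width: 0.292
finger_force: 40.1
```

Request:
send_rows:
  turn:
    - [0,0,0]
    - [0,0,0]
    - [0,0,0]
    - [0,0,0]
  xyz:
    - [1,0,0]
    - [2,0,0]
    - [3,0,0]
    - [4,0,0]
  claw: [0,0,0,0]

```text
clock: 11.58
tool_pos: [0.54, 0.1369, 0.0608]
tcp_rot: [-0.0, 0.998, 0.062, 0.0]
ft_force: [-2.3, -0.4, -2.2]
grip_width: 0.296
finger_force: 40.1
```

Request:
send_rows:
  turn:
    - [0,0,0]
    - [0,0,0]
    - [0,0,0]
    - [0,0,0]
    - [0,0,0]
    - [0,0,0]
  xyz:
    - [1,0,0]
    - [2,0,0]
    - [3,0,0]
    - [4,0,0]
    - [5,0,0]
    - [6,0,0]
  claw: [0,0,0,0,0,0]

```text
clock: 12.32
tool_pos: [0.5461, 0.1377, 0.0609]
tcp_rot: [-0.0, 0.998, 0.062, 0.0]
ft_force: [-0.1, -0.7, -1.7]
grip_width: 0.294
finger_force: 40.1
```

```bash
python3 chk.py w7.png 2>/dev/null| grep -v slot
```

```text
12.325 [0.5461 0.1377 0.0609] 0.293894130842142 40.10091483592987 [-0.0935 -0.6767 -1.7496]
TCP X,Y 0.011161159078872553 -0.00014871489519571192
brass z 0.03 486 front X 0.02991397631763079 Y [-0.0144  0.0141] -0.0001379123432824975
brass z 0.05 295 front X 0.024748027810044076 Y [-0.0121  0.0119] -7.693343711439541e-05
brass z 0.06 454 front X 0.03505998260505861 Y [-0.0119  0.012 ] 5.793409362638349e-05
brass z 0.09 828 front X 0.024204894769456684 Y [-0.0126  0.0124] -0.00010332645918504062
brass z 0.1 1054 front X 0.024194733267236885 Y [-0.0126  0.0125] -2.358541335643633e-05
nose X [0.0284 0.0589] Y [-0.0078  0.0078]
board z nan
```

View pics/w7.png

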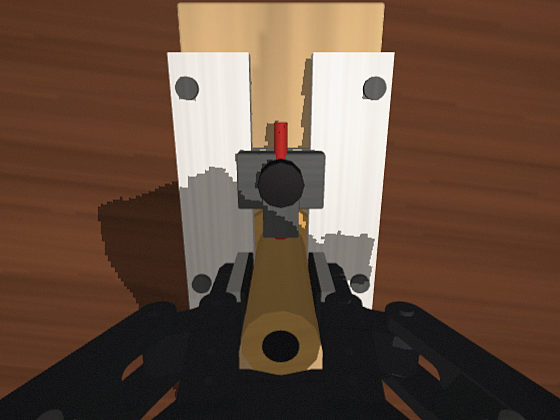

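The bush (barrel at 281 px) is about 4 mm short of the nose at (281,230). The red pin's tail shows behind at (281,140). I creep from here.

Request:
send_rows:
  turn:
    - [0,0,0]
    - [0,0,0]
    - [0,0,0]
    - [0,0,0]
    - [0,0,0]
  xyz:
    - [0.6,0,0]
    - [1.2,0,0]
    - [1.8,0,0]
    - [2.4,0,0]
    - [2.4,0,0]
  claw: [0,0,0,0,0]

```text
clock: 13.0
tool_pos: [0.5483, 0.138, 0.0608]
tcp_rot: [-0.0, 0.998, 0.062, 0.0]
ft_force: [-0.5, 0.7, -2.9]
grip_width: 0.294
finger_force: 40.1
```

Request:
send_rows:
  turn:
    - [0,0,0]
    - [0,0,0]
    - [0,0,0]
  xyz:
    - [0.3,0,0]
    - [0.6,0,0]
    - [0.6,0,0]
  claw: [0,0,0]

```text
clock: 13.38
tool_pos: [0.5488, 0.1381, 0.0608]
tcp_rot: [-0.0, 0.998, 0.062, 0.0]
ft_force: [-0.0, 0.1, -2.0]
grip_width: 0.293
finger_force: 40.1
```

Request:
send_rows:
  turn:
    - [0,0,0]
    - [0,0,0]
    - [0,0,0]
  xyz:
    - [0.3,0,0]
    - [0.6,0,0]
    - [0.6,0,0]
  claw: [0,0,0]

```text
clock: 13.75
tool_pos: [0.5494, 0.1381, 0.0608]
tcp_rot: [0.0, 0.998, 0.062, 0.0]
ft_force: [-1.1, -0.0, -2.2]
grip_width: 0.292
finger_force: 40.1
```

Request:
send_rows:
  turn:
    - [0,0,0]
    - [0,0,0]
    - [0,0,0]
  xyz:
    - [0.3,0,0]
    - [0.6,0,0]
    - [0.6,0,0]
  claw: [0,0,0]

```text
clock: 14.12
tool_pos: [0.5497, 0.1382, 0.0607]
tcp_rot: [0.0, 0.998, 0.062, -0.0]
ft_force: [-1.4, 0.6, -1.7]
grip_width: 0.293
finger_force: 40.1
```

Request:
send_rows:
  turn:
    - [0,0,0]
    - [0,0,0]
  xyz:
    - [0.3,0,0]
    - [0.3,0,0]
  claw: [0,0]

```text
clock: 14.38
tool_pos: [0.5498, 0.1381, 0.0607]
tcp_rot: [0.0, 0.998, 0.062, -0.0]
ft_force: [-2.5, 0.1, -0.8]
grip_width: 0.293
finger_force: 40.1
```

Force is rising and motion is stalling, so the barrel has met the stop. I firm up slightly.

Request:
send_rows:
  turn:
    - [0,0,0]
    - [0,0,0]
    - [0,0,0]
  xyz:
    - [0.2,0,0]
    - [0.4,0,0]
    - [0.4,0,0]
  claw: [0,0,0]

```text
clock: 14.75
tool_pos: [0.5499, 0.1382, 0.0606]
tcp_rot: [0.0, 0.998, 0.062, -0.001]
ft_force: [-5.2, -0.7, -0.1]
grip_width: 0.292
finger_force: 40.1
```

Request:
send_rows:
  turn:
    - [0,0,0]
    - [0,0,0]
    - [0,0,0]
  xyz:
    - [0.2,0,0]
    - [0.4,0,0]
    - [0.4,0,0]
  claw: [0,0,0]

```text
clock: 15.12
tool_pos: [0.5499, 0.1381, 0.0604]
tcp_rot: [0.0, 0.998, 0.062, -0.001]
ft_force: [-5.3, -1.2, 0.3]
grip_width: 0.293
finger_force: 40.1
```

```bash
python3 chk.py w8.png 2>/dev/null| grep -v slot
```

```text
15.125 [0.5499 0.1381 0.0604] 0.2931956732754872 40.10257065296173 [-5.2686 -1.1616  0.3125]
TCP X,Y 0.015021403369936832 -0.00022636892216706863
brass z 0.03 411 front X 0.030915633856273272 Y [-0.0144  0.0141] -0.0001383038045741202
brass z 0.05 104 front X 0.024419793643178873 Y [-0.0126  0.0121] -0.00024147824650048132
brass z 0.06 360 front X 0.03759512623334659 Y [-0.0122  0.0121] -3.647635346050015e-05
brass z 0.09 839 front X 0.028177812273460383 Y [-0.0126  0.0124] -0.000121081691936668
brass z 0.1 1056 front X 0.02821168358563157 Y [-0.0128  0.0124] -0.00017574073877526294
nose X [0.0293 0.0587] Y [-0.0081  0.0077]
board z nan
```

Home: the barrel front at X=28.2 mm matches the nose face, with 5 N on the tool and no further motion. I settle the flange down and release.

Request:
send_rows:
  turn:
    - [0,0,0]
    - [0,0,0]
    - [0,0,0]
    - [0,0,0]
    - [0,0,0]
    - [0,0,0]
    - [0,0,0]
    - [0,0,0]
  xyz:
    - [0,0,0.3]
    - [0,0,0.6]
    - [0,0,0.6]
    - [0,0,0.6]
    - [0,0,0.6]
    - [0,0,0.6]
    - [0,0,0.6]
    - [0,0,0.6]
  claw: [0,0,0,0.35,0.4,0.6,0.7,0.7]

```text
clock: 16.18
tool_pos: [0.5511, 0.1384, 0.0602]
tcp_rot: [-0.0, 0.998, 0.062, 0.0]
ft_force: [0.8, 0.1, 0.0]
grip_width: 0.698
finger_force: 0.0
```

```bash
python3 chk.py w9.png 2>/dev/null| grep -v slot
```

```text
16.175 [0.5511 0.1384 0.0602] 0.6981252085743554 0.0 [0.8163 0.1066 0.0489]
TCP X,Y 0.016223290199469765 -0.00014491369470511547
brass z 0.03 392 front X 0.030792652711581027 Y [-0.0144  0.0142] -5.2972126610843426e-05
brass z 0.05 113 front X 0.02488084154805414 Y [-0.0125  0.0125] -1.694101986548114e-05
brass z 0.06 402 front X 0.03527364508287158 Y [-0.0117  0.0121] 0.00021697084569004613
brass z 0.09 839 front X 0.027549348786764967 Y [-0.0117  0.0124] 0.0003176451554206339
brass z 0.1 1079 front X 0.027431086839304123 Y [-0.0121  0.0124] 0.00014825277668097103
nose X [0.0306 0.0587] Y [-0.0079  0.0078]
board z nan
```

View pics/w9.png

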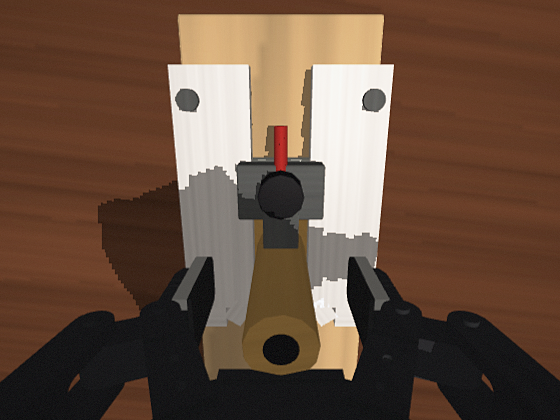

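The bush stands in the slot, with its barrel at (281,345), against the nose at (281,232). I compare the pin's tail and barrel across pictures to check it stayed home, before retreating.

```bash
python3 - <<'E'
from h import *
poses={'w7':[.5461,.1377,.0609],'w8':[.5499,.1381,.0604],'w9':[.5511,.1384,.0602]}
ci=ctrl.camera_info('wrist');K=np.array(ci['K']);m=np.array(ci['mount'])
y=np.radians(7.1); e=np.array([np.cos(y),np.sin(y),0]); o=np.array([.535,.1365,0])
A=np.array([[np.cos(y),np.sin(y),0],[np.sin(y),-np.cos(y),0],[0,0,-1]])
def X(M,u,v,z):
    r=M[:3,:3]@np.linalg.inv(K)@[u,v,1]; return ((M[:3,3]+r*(z-M[2,3])/r[2]-o)@e)*1000
for n,p in poses.items():
    M=np.eye(4);M[:3,:3]=A;M[:3,3]=p;M=M@m
    im=cv2.imread(f'pics/{n}.png').astype(int)
    red=(im[...,2]>120)&(im[...,1]<70)&(im[...,0]<70); v,u=np.where(red[80:200,265:300]); v=v+80
    t=np.sort(v)[3]
    # plate rear edge, col 220
    pl=np.where(im[:150,215:230].mean((1,2))>215)[0][0]
    # top front ring of barrel: brass above; knob top centre row
    print(n,'pin tail X',round(X(M,281,t-.5,.051),2),'row',t,'plate rear X',round(X(M,222,pl-.5,.0405),2))
E
```

```text
w7 pin tail X 77.61 row 123 plate rear X 107.56
w8 pin tail X 81.45 row 123 plate rear X 107.24
w9 pin tail X 81.42 row 126 plate rear X 107.21
```

The pin tail moved 3.8 mm (77.6 to 81.4) and stayed there after release, so the bush is home. I retreat straight up.

Request:
send_rows:
  turn:
    - [0,0,0]
    - [0,0,0]
    - [0,0,0]
    - [0,0,0]
    - [0,0,0]
    - [0,0,0]
    - [0,0,0]
    - [0,0,0]
  xyz:
    - [-1,0,0]
    - [-1,0,-10]
    - [-1,0,-30]
    - [-1,0,-60]
    - [-1,0,-95]
    - [-1,0,-125]
    - [-1,0,-140]
    - [-1,0,-140]
  claw: [0.8,0.9,0.9,0.9,0.9,0.9,0.9,0.9]

```text
clock: 17.23
tool_pos: [0.5504, 0.1383, 0.2011]
tcp_rot: [-0.0, 0.998, 0.062, 0.001]
ft_force: [-0.3, 0.4, -0.5]
grip_width: 0.899
finger_force: 0.0
```

```bash
python3 - <<'E'
from h import *
s=ctrl.observe(); print(s['clock'],s['tool_pos'])
K,M,im,d=cap('wrist','w10.png'); W=cloud(K,M,d)
y=np.radians(7.1); e=np.array([np.cos(y),np.sin(y)]); f=np.array([-e[1],e[0]]); o=np.array([.535,.1365])
X=(W[...,:2]-o)@e; Y=(W[...,:2]-o)@f; Z=W[...,2]
for z0,z1 in ((.07,.09),(.09,.106),(.107,.116)):
    q=(Z>z0)&(Z<z1)&(abs(Y)<.016)&(abs(X-.015)<.02); print(z0,q.sum(),np.percentile(X[q],[2,98]),np.percentile(Y[q],[2,98]))
red=(im[...,0]>120)&(im[...,1]<70)&(im[...,2]<70)&(abs(Y)<.01)&(X>.05)&(X<.11)
print('pin tail',X[red].max(),Z[red].mean())
E
```

```text
17.225 [0.55043277 0.13827388 0.20112801]
0.07 176 [0.01737752 0.02743811] [-0.01211355  0.01163777]
0.09 168 [0.0170816 0.0273086] [-0.01224472  0.01176832]
0.107 961 [0.00330597 0.02649174] [-0.01184197  0.01102892]
pin tail 0.08076903644334389 0.05246864816676726
```

View pics/w10.png

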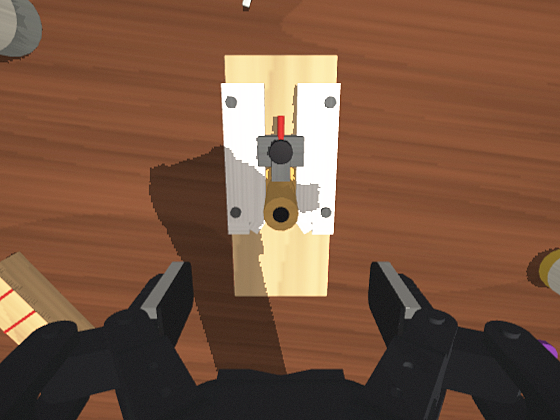

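The bush stands upright at (281,215), its barrel against the stop nose. The pin's tail is still pushed out at (281,125), and the gripper is clear.

```bash
python3 -c "
from rig import ctrl
print(ctrl.hand_in())"
```

```text
the job is handed in; nothing more can be done
None
```

The brass bush stands in the jig's slot, past both catches and bearing on the depth stop with the home pin pressed in about 3.8 mm; the gripper is clear and the job was handed in at about 17 s.

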